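# Pack the carrier for a timed acid leach

### The arm

A 6-joint arm with a two-finger parallel gripper is mounted at the origin on a cart in front of the work surface, level with it; the furniture and walls round the work are solid. World frame = base frame: x ahead of the robot, y to its left, z up, the work surface at z = 0. Lengths are in m, angles in rad, forces in N, time in s.
With the tool pointing down it reaches from about 0.25 to 0.725 m from the base axis. Payload 4 kg.
Tool frame: the origin (TCP) lies on the centre line of the jaws, within the pads' length; the fingertips stand ahead of it and the grasp point (between the pads) lies 3 mm ahead of it (bot.tcp_to_tips is the z of the fingertips in the tool frame, in m); z points along the fingers, y is the line along which they close (so a half turn about z gives the same grasp; the last joint's range is limited). The gripper opens to 85 mm and grips with 20 to 120 N. Pads are 22 mm wide; open, the fingers measure 114 mm over their backs; the gripper's body (76 mm by 85 mm) begins 54 mm behind the grasp point. The pads swing forward as they close: fully open they stand 13 mm farther back than shut.
Start: joints at [1.224, 0.241, 0.005, 1.335, 0, 1.571], TCP at [0.17, 0.47, 0.22] pointing down, gripper open.
Joint ranges: [-2.72, 2.72], [-1.05, 1.87], [-1.09, 1.28], [-1.99, 2.15], [-1.42, 1.44], [-3.14, 3.14]. Speed limits (rad/s): [2.79, 2.79, 3.14, 3.14, 3.14, 3.14].

### API

Orientations are given as a unit quaternion [x, y, z, w].
In Python, from workcell import telemetry, camera, camera_params, ticket, boxes_of, cut_out, spot_point, bot gives the robot as it stands.
- The arm moves only by the shell command python3 -m creep 'ROWS'. ROWS is text: rows parted by semicolons, each of 5 numbers parted by spaces: the opening, from 0 (shut) to 1 (fully open), then the shift along the tool's x, y, z in units of 150 mm (1.0 is 150 mm), then the turn about the tool's z in units of 180 degrees (1.0 is 180 degrees). In form: claw x y z turn; .... A call has 1 to 12 rows; each row is the pose to reach, as a shift and turn from the pose commanded when the call began, along the tool's axes at that moment, turning the shorter way round; what a row does not reach only later rows make up. A row lasts 1/8 s, in which the tool goes at most 62.5 mm and 10.7 degrees, less where a joint would pass 70% of its speed; a pose out of reach is approached as far as the arm can. A call with a number of a shift or a turn outside -1 to 1 is refused whole. A call with a gripper value outside its range is refused whole. The fingers move at their own pace and stop on an object; the grip force is fixed at half the most. Time passes only in rows, so rows that repeat a pose let the fingers close. It gives the time, the measured TCP pose, the force, the opening and the grip force at its end, in the units of the state.
- telemetry.get_obs(): the state, without advancing time (a new reading comes with each control period).
- camera(name): name is "scene" or "top" or "wrist"; returns the picture (400x640x3 uint8, red, green, blue); there is no depth.
- camera_params(name): a dict with "camera_matrix" (3x3 intrinsics, pixels), "eye" and "attitude" of the camera in the world. Camera axes: x right, y down, z forward; pixel columns grow to the right and rows downward; lengths in m; the calibration is good to about 2 mm. A picture is of the moment at which its call begins: read the wrist's pose just before it. camera_params takes no time and is no camera call; for the wrist camera it gives the pose at the moment of the call.
- ticket.job_done(): hands the job in; it is judged then, once.
Trained networks look in the newest picture that a camera, given by its name, has taken for a name from the list of things; names that differ only in an ending like _2 or _b are one class to them, and where a whole thing is asked for, a point or a joint stands for the part that bears it (a point fixed in the world has none). Each returns a list of dicts, best first, with "conf" (0 to 1); they miss things now and then, are a little off and sometimes report something else, mostly with a low value. They report only what shows in the picture. A call takes as long as a camera call. They do not tell look-alikes from the thing itself.
- boxes_of(thing, camera): "at" ([x, y, z] in m, in world coordinates, good to about 4 mm: the middle of the surface that is visible of it).
- cut_out(thing, camera): "pixels" (400x640 bool, what is visible of it).
- spot_point(thing, camera): "at" ([x, y, z] in m, in world coordinates, good to about 4 mm: a listed point, or the origin of a listed thing).
The state is a dict: "clock": time; "joint_pos": joint angles; "joint_vel": joint speeds; "tau": joint torques, N m; "eef_pos": TCP position; "tool_rot": TCP orientation; "ft_force": force on the tool from outside, world axes, zero at the start; "ft_torque": the same for the moment, N m; "grip_width": finger opening in m; "grasp_force": force on a finger pad.
Only numpy, scipy, OpenCV 4.12 (cv2) and the standard library are available. Lean on these libraries where they do the work, as an engineer would, in place of code of your own. Each camera call takes 0.05 s, during which the arm holds its last target. There are 200 camera calls.

### The job

Of the six things standing in the open beside the tray carrier, pack the kit for an acid leach: the small volumetric flask, the amber reagent bottle, the capped centrifuge tube and the timer each go into the grey insert made for its size and shape, standing upright (the timer lying flat, face up) on the bottom of the opening. Keep the vessels upright on the way and set them in gently rather than dropping them. The large volumetric flask and the clear sample bottle do not belong in the kit: leave them where they stand (the glassware crowded at the back of the bench has no part in this).

Things in the scene. Friction and masses are not known exactly. Their poses are not given: they have to be found in the camera images.
- flask_small: The smaller of two stoppered volumetric flasks with a blue stopper, 152 mm tall: clear bulb 46 mm in diameter and about 45 mm high on a flat foot, then a straight neck 12 to 15 mm thick that can be gripped from 70 to 125 mm above the foot; about 0.09 kg. Origin: centre of its underside; z is up.
- reagent_bottle: Amber glass bottle with a broad blue screw cap (fixed), 107 mm tall: body 56 mm in diameter, straight up to about 70 mm, cap 36 mm in diameter from 86 mm upward; about 0.3 kg. Origin: centre of its underside; z is up.
- tube: Centrifuge tube with a screw cap (fixed), self-standing, 112 mm tall: body 29 mm in diameter, cap 34 mm in diameter from 98 mm upward, firm enough to lift it by; 0.05 kg. Origin: centre of its underside; z is up.
- timer: Flat square countdown timer with a display and three round buttons, lying face up: 66 x 66 mm, 18 mm thick at its sides (20 mm over the buttons); 0.07 kg. Origin: centre of its underside; x and y are parallel to its sides, z is up.
- insert_flask: Insert with the middle-sized round bore: 58 mm in diameter, 26 mm deep, floor 8 mm above the origin; for the small flask. One of four fixed grey 100 x 100 x 34 mm blocks filling a fixed, turned steel tray two by two (103 mm pitch, order varies), x and y along its sides. Underside 6 mm, top face 40 mm above the bench; tray walls lower. 3 mm chamfer. Origin: centre of underside; z up.
- insert_bottle: Insert with the largest round bore: 72 mm in diameter, 26 mm deep, floor 8 mm above the origin; for the reagent bottle. One of four fixed grey 100 x 100 x 34 mm blocks filling a fixed, turned steel tray two by two (103 mm pitch, order varies), x and y along its sides. Underside 6 mm, top face 40 mm above the bench; tray walls lower. 3 mm chamfer. Origin: centre of underside; z up.
- insert_tube: Insert with the smallest round bore: 42 mm in diameter, 26 mm deep, floor 8 mm above the origin; for the centrifuge tube. One of four fixed grey 100 x 100 x 34 mm blocks filling a fixed, turned steel tray two by two (103 mm pitch, order varies), x and y along its sides. Underside 6 mm, top face 40 mm above the bench; tray walls lower. 3 mm chamfer. Origin: centre of underside; z up.
- insert_timer: Insert with a shallow square pocket: 80 x 80 mm, 8 mm deep, floor 26 mm above the origin; for the timer. One of four fixed grey 100 x 100 x 34 mm blocks filling a fixed, turned steel tray two by two (103 mm pitch, order varies), x and y along its sides. Underside 6 mm, top face 40 mm above the bench; tray walls lower. 3 mm chamfer. Origin: centre of underside; z up.
- flask_large: The larger of the two stoppered volumetric flasks, same shape with a blue stopper, 186 mm tall, bulb 58 mm in diameter, neck 12 to 15 mm. Does not belong in the kit; stays where it stands. Origin: centre of its underside; z is up.
- sample_bottle: Clear plastic sample bottle with a white screw cap and a green band, 128 mm tall, 58 mm in diameter. Does not belong in the kit; stays where it stands. Origin: centre of its underside; z is up.
There are look-alikes about, which are no part of the job. Leave any purple or yellow look-alike of the tube alone.

How it is judged:
At the end, for the whole second after the job is handed in: Flask, bottle and tube within 12 mm, timer within 14 mm, of the middle of their own inserts, each on the floor of its opening (height within 4 mm), tilted under 0.1 rad, at rest; large flask and sample bottle upright, within 30 mm of where they began (horizontal distance between flask_small and insert_flask below 0.012 m and z of flask_small in the frame of insert_flask between 0.004 and 0.012 m and angle between each of flask_small, reagent_bottle, tube, timer, flask_large, sample_bottle's own z axis and vertical below 0.1 rad and linear speed of each of flask_small, reagent_bottle, tube, timer below 0.02 m/s and angular speed of each of flask_small, reagent_bottle, tube, timer below 0.2 rad/s and horizontal distance between reagent_bottle and insert_bottle below 0.012 m and z of reagent_bottle in the frame of insert_bottle between 0.004 and 0.012 m and horizontal distance between tube and insert_tube below 0.012 m and z of tube in the frame of insert_tube between 0.004 and 0.012 m and horizontal distance between timer and insert_timer below 0.014 m and z of timer in the frame of insert_timer between 0.022 and 0.03 m and distance of each of flask_large, sample_bottle from where it was at the start of the episode below 0.03 m); the robot touches nothing.
It fails at once if a thing is dropped into its insert (falls in faster than 0.7 m/s) ((horizontal distance between flask_small and insert_flask below 0.03 m and z of flask_small in the frame of insert_flask below 0.07 m and linear speed of flask_small above 0.7 m/s) or (horizontal distance between reagent_bottle and insert_bottle below 0.03 m and z of reagent_bottle in the frame of insert_bottle below 0.07 m and linear speed of reagent_bottle above 0.7 m/s) or (horizontal distance between tube and insert_tube below 0.03 m and z of tube in the frame of insert_tube below 0.07 m and linear speed of tube above 0.7 m/s) or (horizontal distance between timer and insert_timer below 0.03 m and z of timer in the frame of insert_timer below 0.07 m and linear speed of timer above 0.7 m/s)).
It fails at once if the small flask, the reagent bottle or the tube is tipped by more than 0.6 rad (angle between any of flask_small, reagent_bottle, tube's own z axis and vertical above 0.6 rad).
It fails at once if the large flask or the sample bottle is moved by more than 30 mm (distance of any of flask_large, sample_bottle from where it was at the start of the episode above 0.03 m).
It also fails if it takes over 112 s, if anything falls off the work surface, if the arm or the gripper's body presses on something with over 40 N, if the wrist force passes 120 N, or if a joint passes its speed limit or range.

## Working session

There is one attempt and no reset: what is moved stays moved. The work goes in short steps, Python scripts to look and compute and a shell command to move; the robot and the scene stay as the last step left them, time stands still between calls to the robot, and variables do not carry over. Pictures are saved under pics/ and viewed, at most 14 in all, crops included, and the job is handed in when it is done.

```bash
ls; mkdir -p pics; cat > h.py <<'E'
import numpy as np,cv2
from scipy.spatial.transform import Rotation as R
from workcell import telemetry,camera,camera_params,ticket,boxes_of,cut_out,spot_point,bot
def save(im,n): cv2.imwrite('pics/'+n,cv2.cvtColor(im,cv2.COLOR_RGB2BGR))
E
python3 - <<'E'
from h import *
a=camera('scene');b=camera('top')
save(a,'s1.png');save(b,'t1.png')
for n in ['flask_small','reagent_bottle','tube','timer','insert_flask','insert_bottle','insert_tube','insert_timer','flask_large','sample_bottle']:
  for c in ['top','scene']:
    print(n,c,[(np.round(d['at'],3).tolist(),round(d['conf'],2)) for d in spot_point(n,c)][:4])
o=telemetry.get_obs();print(o['clock'],o['eef_pos'],o['tool_rot'],bot.tcp_to_tips)
for c in['top','scene']:
  p=camera_params(c);print(p)
E
```

```text
pics
flask_small top []
flask_small scene [([0.444, -0.338, 0.001], 0.74)]
reagent_bottle top [([0.565, -0.196, 0.007], 0.79)]
reagent_bottle scene [([0.567, -0.197, 0.002], 0.86)]
tube top [([0.453, -0.212, -0.004], 0.74), ([0.356, -0.179, 0.001], 0.68), ([0.38, -0.244, 0.001], 0.54)]
tube scene [([0.451, -0.213, 0.005], 0.92), ([0.354, -0.18, -0.001], 0.9), ([0.383, -0.246, 0.002], 0.6)]
timer top [([0.443, -0.078, 0.0], 0.93)]
timer scene [([0.442, -0.076, -0.001], 0.95), ([0.454, -0.209, 0.001], 0.63)]
insert_flask top [([0.441, 0.215, 0.008], 0.81)]
insert_flask scene [([0.437, 0.215, 0.001], 0.56), ([0.666, -0.216, 0.002], 0.36)]
insert_bottle top [([0.432, 0.108, 0.002], 0.77), ([0.441, 0.216, 0.005], 0.42)]
insert_bottle scene [([0.431, 0.107, 0.007], 0.56)]
insert_tube top [([0.532, 0.098, 0.006], 0.97)]
insert_tube scene []
insert_timer top []
insert_timer scene [([0.542, 0.2, 0.005], 0.83)]
flask_large top [([0.548, -0.098, -0.002], 0.82)]
flask_large scene [([0.555, -0.095, -0.001], 0.72)]
sample_bottle top [([0.665, -0.215, 0.003], 0.87)]
sample_bottle scene [([0.663, -0.218, -0.0], 0.59)]
1.1 [0.1699453  0.47022533 0.22019753] [ 1.72525181e-01  9.85005107e-01 -1.77503133e-05  1.91107773e-06] 0.022
{'camera_matrix': array([[441.47784788,   0.        , 323.50766981],
       [  0.        , 441.47784788, 199.53280584],
       [  0.        ,   0.        ,   1.        ]]), 'eye': array([ 0.41865781, -0.03359366,  1.28115894]), 'attitude': array([ 0.71240303, -0.7004738 ,  0.02790352, -0.0322454 ])}
{'camera_matrix': array([[363.06724369,   0.        , 322.43379147],
       [  0.        , 363.06724369, 198.54050299],
       [  0.        ,   0.        ,   1.        ]]), 'eye': array([0.05275541, 0.38897512, 0.63546339]), 'attitude': array([-0.36736563,  0.83750703, -0.3724558 ,  0.15780097])}
```

View pics/s1.png

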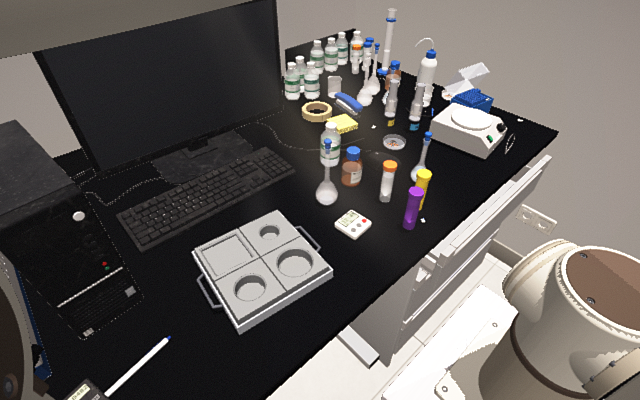

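View pics/t1.png

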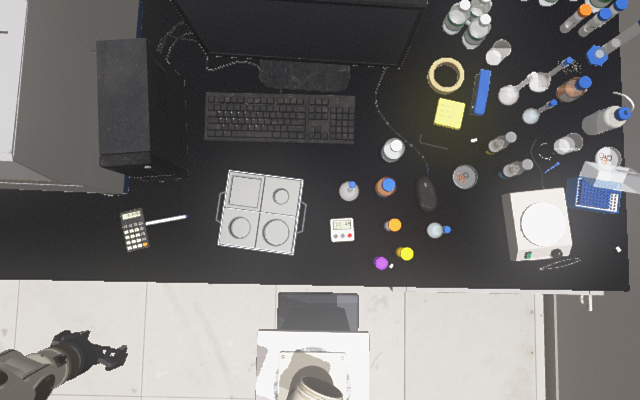

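The scene view shows the tray at (262,268): timer pocket top left (228,254), tube bore (270,232), flask bore (250,288) and bottle bore (295,262).

- **Tubes:** there are three look-alikes in the scene view. The orange-capped one is at (387,182), the yellow at (422,190) and the purple at (413,208). Yellow and purple are excluded, so the orange one is the tube.
- **Flasks:** one is at (327,180) and the other at (422,160). The second looks smaller. I'll confirm both choices in a crop.

```bash
cat >> h.py <<'E'
def proj(c,P,p=None):
    p=p or camera_params(c); q=R.from_quat(p['attitude']).inv().apply(np.atleast_2d(P)-p['eye'])
    u=q@p['camera_matrix'].T; return u[:,:2]/u[:,2:]
def ray(c,uv,z,p=None):
    p=p or camera_params(c); uv=np.atleast_2d(uv).astype(float)
    d=R.from_quat(p['attitude']).apply(np.c_[uv,np.ones(len(uv))]@np.linalg.inv(p['camera_matrix']).T)
    return p['eye']+d*((z-p['eye'][2])/d[:,2])[:,None]
def rect(im,c,x0,x1,y0,y1,z,s,p=None): # image up=+x, left=+y ; s px per m
    W=np.array([[x1,y1,z],[x1,y0,z],[x0,y0,z],[x0,y1,z]]);w,h=int((y1-y0)*s),int((x1-x0)*s)
    M=cv2.getPerspectiveTransform(proj(c,W,p).astype(np.float32),np.float32([[0,0],[w,0],[w,h],[0,h]]))
    return cv2.warpPerspective(im,M,(w,h),flags=cv2.INTER_CUBIC)
E
python3 - <<'E'
from h import *
a=cv2.imread('pics/s1.png')[...,::-1];b=cv2.imread('pics/t1.png')[...,::-1]
r=rect(b,'top',.35,.61,.03,.29,.04,1500)
s=cv2.resize(a[110:250,300:450],None,fx=2.75,fy=2.75,interpolation=cv2.INTER_CUBIC)
o=np.zeros((400,800,3),np.uint8);o[:390,:390]=r;s=s[:400,:400];o[:s.shape[0],395:395+s.shape[1]]=s
save(o,'c1.png')
# repeated network readings
for n in ['insert_flask','insert_bottle','insert_tube','insert_timer','timer','flask_small','flask_large','tube','reagent_bottle','sample_bottle']:
  L=[]
  for c in ['top','scene']:
    camera(c); L+=[d['at'] for d in spot_point(n,c)[:1]]
    for d in cut_out(n,c)[:1]:
      m=d['pixels'];ys,xs=np.where(m);print(n,c,'mask',len(xs),xs.min(),xs.max(),ys.min(),ys.max())
  print(n,np.round(L,3).tolist())
E
```

```text
insert_flask top mask 1320 219 259 208 247
insert_flask scene mask 2791 214 285 258 324
insert_flask [[0.439, 0.217, 0.005], [0.44, 0.213, 0.005]]
insert_bottle top mask 1311 256 295 213 252
insert_bottle scene mask 2215 261 328 237 295
insert_bottle [[0.433, 0.109, 0.006], [0.429, 0.112, 0.007]]
insert_tube top mask 1250 261 300 178 215
insert_tube scene mask 1597 240 299 210 256
insert_tube [[0.531, 0.097, 0.007], [0.532, 0.099, 0.009]]
insert_timer top mask 1303 225 264 172 211
insert_timer scene mask 1954 195 258 229 284
insert_timer [[0.546, 0.2, 0.009], [0.544, 0.2, 0.003]]
timer top mask 523 330 353 218 241
timer scene mask 632 335 370 210 238
timer [[0.441, -0.079, 0.004], [0.442, -0.078, 0.004]]
flask_small top mask 245 427 449 222 237
flask_small scene mask 330 410 431 131 181
flask_small [[0.441, -0.342, -0.0], [0.446, -0.338, -0.001]]
flask_large top mask 328 339 358 181 200
flask_large scene mask 680 315 337 139 204
flask_large [[0.548, -0.094, 0.001], [0.555, -0.095, -0.002]]
tube top mask 190 383 400 218 230
tube scene mask 612 403 423 185 229
tube [[0.355, -0.181, -0.002], [0.452, -0.21, 0.004]]
reagent_bottle top mask 379 375 396 176 197
reagent_bottle scene mask 704 341 362 146 187
reagent_bottle [[0.564, -0.197, 0.005], [0.564, -0.196, 0.0]]
sample_bottle top mask 431 382 405 138 161
sample_bottle scene mask 633 320 340 123 166
sample_bottle [[0.664, -0.218, 0.002], [0.565, -0.197, -0.005]]
```

View pics/c1.png

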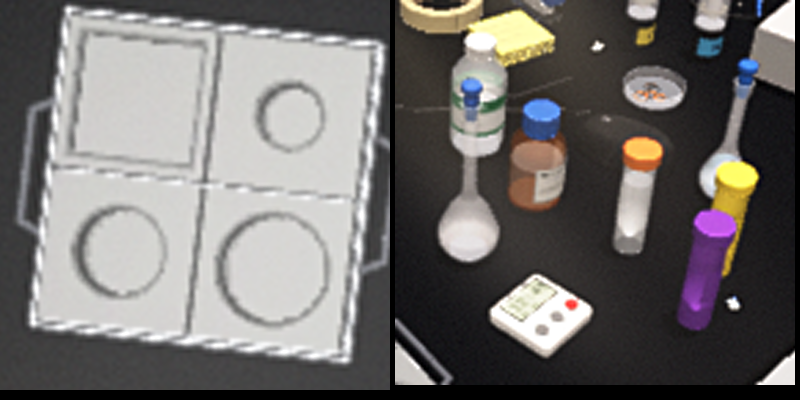

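The crop confirms both choices. The orange-capped tube at (637,195) is the real one, next to the yellow and purple look-alikes. The flask at (735,130) is the shorter, and the one at (468,170) is the larger. The tray blocks are in the order given above, with the tray turned by about -0.1 rad. Next I'll get the timer's yaw and write a planning helper.

```bash
cat >> h.py <<'E'
def plan(*targets,yaw=None):
    o=telemetry.get_obs();r=R.from_quat(o['tool_rot']);p=np.array(o['eef_pos'])
    x=r.apply([1,0,0]);y0=np.arctan2(x[1],x[0])
    print('t',round(o['clock'],1),'p',np.round(p,4),'yaw',round(np.degrees(y0),1),'F',np.round(o['ft_force'],1),'w',round(o['grip_width'],4),'g',round(o['grasp_force'],1),'j1,6',np.round(np.array(o['joint_pos'])[[0,5]],2))
    for t in targets: print('  ->',t,np.round(r.inv().apply(np.array(t)-p)/.15,4))
    if yaw is not None:
        d=(-(np.degrees(yaw-y0))+180)%360-180; print('  turn',round(d/180,4))
E
python3 - <<'E'
from h import *
b=camera('top');m=cut_out('timer','top')[0]['pixels'].astype(np.uint8)
cs=max(cv2.findContours(m,0,1)[0],key=cv2.contourArea).reshape(-1,2)
print(cv2.minAreaRect(ray('top',cs,.018)[:,:2].astype(np.float32)*1000))
a=camera('scene');m=cut_out('timer','scene')[0]['pixels'].astype(np.uint8)
save(rect(b,'top',.39,.49,-.13,-.03,.018,4000),'c2.png')
plan((.444,-.339,.27),(.35,.05,.27),yaw=np.pi)
E
```

```text
((441.8689880371094, -78.6561050415039), (65.27191925048828, 65.2182388305664), 5.726043224334717)
t 4.3 p [0.1699 0.4702 0.2202] yaw 160.1 F [-0.2  0.1 -0.2] w 0.0854 g 0.0 j1,6 [1.22 1.57]
  -> (0.444, -0.339, 0.27) [-3.5519 -4.4526 -0.3319]
  -> (0.35, 0.05, 0.27) [-2.0811 -2.2267 -0.3319]
  turn -0.1104
```

```bash
python3 -m creep '0.5 0 0 -0.2 -0.03; 0.5 0 0 -0.33 -0.06; 0.5 0 0 -0.33 -0.11'; python3 -c "
from h import *
plan((.444,-.339,.27),(.35,.05,.27),yaw=np.pi)"
```

```text
clock: 4.68
eef_pos: [0.1703, 0.4713, 0.2717]
tool_rot: [-0.002, 1.0, 0.002, 0.001]
ft_force: [-0.5, -0.7, -0.8]
grip_width: 0.0424
grasp_force: 0.0
t 4.7 p [0.1703 0.4713 0.2717] yaw -179.8 F [-0.5 -0.7 -0.8] w 0.0424 g 0.0 j1,6 [1.22 1.22]
  -> (0.444, -0.339, 0.27) [-1.8049 -5.4085 -0.0063]
  -> (0.35, 0.05, 0.27) [-1.1876e+00 -2.8129e+00  2.6000e-03]
  turn 0.0011
```

View pics/c2.png

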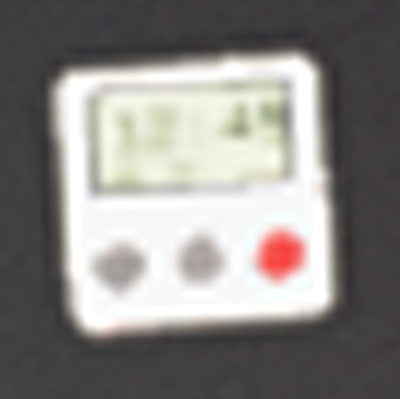

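The rectified timer crop shows it face up, centred at pixel (195,193), which is about (0.442, -0.079), turned about +5°. I'll head for the small flask first.

```bash
python3 -m creep '0.5 -0.1 -0.3 0 0; 0.5 -0.2 -0.6 0 0; 0.5 -0.3 -0.9 0 0' >/dev/null; python3 -m creep '0.5 -0.1 -0.3 0 0; 0.5 -0.2 -0.6 0 0; 0.5 -0.3 -0.9 0 0'>/dev/null;  python3 -m creep '0.5 -0.1 -0.3 0 0; 0.5 -0.2 -0.6 0 0; 0.5 -0.3 -0.9 0 0'>/dev/null;  python3 -m creep '0.5 -0.1 -0.3 0 0; 0.5 -0.2 -0.6 0 0; 0.5 -0.3 -0.9 0 0'>/dev/null; python3 -m creep '0.5 -0.1 -0.3 0 0; 0.5 -0.2 -0.6 0 0; 0.5 -0.3 -0.9 0 0; 0.5 -0.3 -0.9 0 0'; python3 - <<'E'
from h import *
plan((.444,-.339,.27),yaw=np.pi)
save(camera('wrist'),'w1.png')
for n in ['flask_small','tube','reagent_bottle','flask_large']:
  print(n,[(np.round(d['at'],3).tolist(),round(d['conf'],2)) for d in spot_point(n,'wrist')][:4])
E
```

```text
clock: 6.68
eef_pos: [0.3946, -0.2075, 0.269]
tool_rot: [0.003, 1.0, -0.0, -0.0]
ft_force: [-0.5, 1.1, -0.8]
grip_width: 0.0424
grasp_force: 0.0
t 6.7 p [ 0.3946 -0.2075  0.269 ] yaw 179.7 F [-0.5  1.1 -0.8] w 0.0424 g 0.0 j1,6 [-0.48 -0.48]
  -> (0.444, -0.339, 0.27) [-0.3337 -0.8747 -0.0064]
  turn -0.0017
flask_small [([0.441, -0.34, 0.005], 0.66)]
tube [([0.377, -0.246, -0.002], 0.98), ([0.352, -0.177, 0.002], 0.76), ([0.452, -0.212, -0.002], 0.65), ([0.543, 0.203, 0.012], 0.52)]
reagent_bottle [([0.562, -0.196, 0.001], 0.89)]
flask_large [([0.552, -0.097, 0.006], 0.6)]
```

View pics/w1.png

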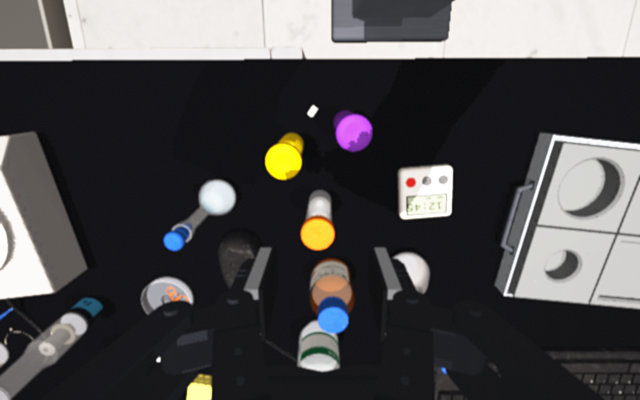

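The wrist view shows the flask stopper at (176,238), the orange cap at (318,233), the bottle cap at (333,316) and the timer at (426,192).

```bash
python3 - <<'E'
from h import *
print(ray('wrist',[(175,239)],.15),ray('wrist',[(218,196)],.03),ray('wrist',[(318,233)],.112),ray('wrist',[(333,316)],.107),ray('wrist',[(426,192)],.018))
plan((.443,-.340,.27))
E
```

```text
[[ 0.44271525 -0.33479058  0.15      ]] [[ 0.4403838  -0.33189161  0.03      ]] [[ 0.45358273 -0.20866425  0.112     ]] [[ 0.55581427 -0.19243017  0.107     ]] [[ 0.43881047 -0.07400024  0.018     ]]
t 6.9 p [ 0.3938 -0.204   0.2699] yaw -180.0 F [ 0.4  1.1 -0.2] w 0.0431 g 0.0 j1,6 [-0.48 -0.48]
  -> (0.443, -0.34, 0.27) [-0.3278 -0.9066 -0.001 ]
```

```bash
python3 -m creep '0.5 -0.11 -0.3 0 0; 0.5 -0.22 -0.6 0 0; 0.5 -0.328 -0.9 0.15 0; 0.5 -0.328 -0.9 0.3 0; 0.5 -0.328 -0.9 0.4 0;0.5 -0.328 -0.9 0.4 0'>/dev/null; python3 - <<'E'
from h import *
plan((.443,-.339,.11),yaw=np.pi)
for n in ['flask_small']:
  for c in ['top','scene']:
    camera(c);print(n,[(np.round(d['at'],3).tolist(),round(d['conf'],2)) for d in spot_point(n,c)][:4])
E
```

```text
t 7.7 p [ 0.4426 -0.3386  0.209 ] yaw -180.0 F [ 1.3 -0.3  0.2] w 0.0427 g 0.0 j1,6 [-0.65 -0.65]
  -> (0.443, -0.339, 0.11) [-0.0039 -0.004   0.6598]
  turn 0.0001
flask_small [([0.442, -0.341, -0.001], 0.58)]
flask_small []
```

```bash
python3 -m creep '0.5 0 0 0.2 0; 0.5 0 0 0.4 0; 0.5 0 0 0.55 0; 0.5 0 0 0.66 0; 0.5 0 0 0.66 0; 0.3 0 0 0.66 0; 0 0 0 0.66 0; 0 0 0 0.66 0; 0 0 0 0.66 0; 0 0 0 0.66 0'; python3 -m creep '0 0 0 -0.1 0; 0 0 0 -0.2 0; 0 0 0 -0.2 0'; python3 - <<'E'
from h import *
plan((.4411,.2115,.265),yaw=np.pi)
save(camera('scene')[90:260,330:480],'s2.png')
E
```

```text
clock: 9.12
eef_pos: [0.4441, -0.3409, 0.1124]
tool_rot: [0.001, 1.0, -0.001, 0.001]
ft_force: [-0.6, -0.8, 6.5]
grip_width: 0.0112
grasp_force: 58.7
clock: 9.5
eef_pos: [0.4442, -0.3409, 0.1427]
tool_rot: [0.001, 1.0, -0.001, 0.001]
ft_force: [0.1, -0.1, -1.5]
grip_width: 0.0111
grasp_force: 58.6
t 9.5 p [ 0.4442 -0.3409  0.1427] yaw 179.9 F [ 0.1 -0.1 -1.5] w 0.0111 g 58.6 j1,6 [-0.65 -0.65]
  -> (0.4411, 0.2115, 0.265) [ 0.0228  3.6809 -0.8237]
  turn -0.0004
```

View pics/s2.png

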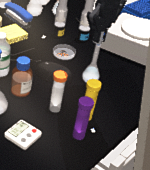

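The crop shows the flask held upright, and the fingers closed to 11 mm on the neck.

```bash
python3 -m creep '0 0 0 -0.2 0; 0 0 0 -0.45 0; 0 0 0 -0.7 0; 0 0 0.2 -0.7 0; 0 0 0.5 -0.7 0; 0 0 0.8 -0.7 0' >/dev/null; python3 -m creep '0 0 0.3 0 0; 0 0 0.6 0 0; 0 0 0.9 0 0' >/dev/null; python3 -m creep '0 0 0.3 0 0; 0 0 0.6 0 0; 0 0 0.9 0 0' >/dev/null; python3 -m creep '0 0 0.3 0 0; 0 0 0.6 0 0; 0 0 0.9 0 0;0 0 1 0 0; 0 0 1 0 0; 0 0 1 0 0' >/dev/null;  python3 - <<'E'
from h import *
plan((.4411,.2115,.18),yaw=np.pi)
b=camera('wrist')
for n in ['insert_flask','insert_bottle','insert_tube','insert_timer','flask_small']:
  print(n,[(np.round(d['at'],3).tolist(),round(d['conf'],2)) for d in spot_point(n,'wrist')][:2])
save(b,'w2.png'); plan()
E
```

```text
t 11.8 p [0.4437 0.1987 0.2455] yaw 179.9 F [ 0.1  0.4 -0.8] w 0.0109 g 58.7 j1,6 [0.42 0.42]
  -> (0.4411, 0.2115, 0.18) [0.0171 0.0854 0.4367]
  turn -0.0008
insert_flask [([0.44, 0.212, 0.008], 0.91)]
insert_bottle [([0.427, 0.107, 0.005], 0.63)]
insert_tube [([0.533, 0.099, 0.01], 0.97)]
insert_timer [([0.546, 0.202, 0.011], 0.75)]
flask_small [([0.441, 0.198, 0.138], 0.78), ([0.55, -0.093, 0.006], 0.31)]
t 12.1 p [0.444  0.1992 0.2459] yaw 179.9 F [-0.2  1.  -1. ] w 0.0112 g 58.7 j1,6 [0.42 0.42]
```

View pics/w2.png

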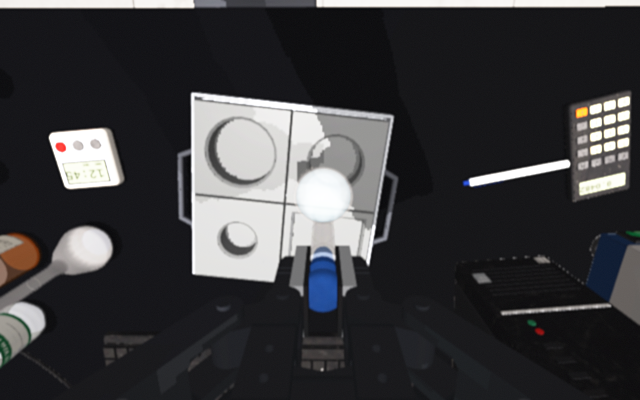

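The wrist view shows the flask hanging straight at (323,195). The bottle bore is at (241,150), the tube bore at (239,238) and the seam cross at about (288,204).

```bash
python3 - <<'E'
from h import *
print(ray('wrist',[(287.5,204),(241,150),(239,238)],.04))
plan((.441,.2115,.180),(.441,.2115,.1275),yaw=np.pi)
E
```

```text
[[0.48924304 0.15949753 0.04      ]
 [0.42808249 0.11178436 0.04      ]
 [0.53087721 0.10165323 0.04      ]]
t 12.1 p [0.444  0.1992 0.2459] yaw 179.9 F [-0.2  1.  -1. ] w 0.0112 g 58.7 j1,6 [0.42 0.42]
  -> (0.441, 0.2115, 0.18) [0.0201 0.0821 0.4391]
  -> (0.441, 0.2115, 0.1275) [0.0202 0.0821 0.7891]
  turn -0.0008
```

```bash
python3 -m creep '0 0.017 0.09 0 0; 0 0.017 0.09 0.25 0; 0 0.017 0.09 0.45 0; 0 0.017 0.09 0.55 0; 0 0.017 0.09 0.63 0; 0 0.017 0.09 0.68 0; 0 0.017 0.09 0.73 0; 0 0.017 0.09 0.75 0; 0 0.017 0.09 0.75 0'; python3 -c "
from h import *
plan((.4415,.2127,.1264))"
```

```text
clock: 13.22
eef_pos: [0.4414, 0.2134, 0.1333]
tool_rot: [0.001, 1.0, 0.0, 0.0]
ft_force: [0.3, 0.1, 0.2]
grip_width: 0.0109
grasp_force: 58.8
t 13.2 p [0.4414 0.2134 0.1333] yaw 179.9 F [0.3 0.1 0.2] w 0.0109 g 58.8 j1,6 [0.45 0.45]
  -> (0.4415, 0.2127, 0.1264) [-0.0008 -0.0047  0.046 ]
```

```bash
python3 -m creep '0 0 0 0.015 0; 0 0 0 0.03 0; 0 0 0 0.045 0; 0 0 0 0.045 0'; python3 -m creep '0 0 0 0.01 0;0 0 0 0.01 0'
```

```text
clock: 13.72
eef_pos: [0.4413, 0.2135, 0.1265]
tool_rot: [0.001, 1.0, 0.0, 0.0]
ft_force: [-0.1, 0.6, -1.1]
grip_width: 0.0112
grasp_force: 58.9
clock: 13.98
eef_pos: [0.4422, 0.2139, 0.1265]
tool_rot: [0.001, 1.0, 0.001, 0.001]
ft_force: [-0.9, -0.9, 6.7]
grip_width: 0.0114
grasp_force: 59.6
```

```bash
python3 -m creep '0.1 0 0 0 0; 0.3 0 0 0 0; 0.5 0 0 0 0; 0.5 0 0 0 0; 0.5 0 0 -0.2 0; 0.5 0 0 -0.5 0; 0.6 0 0 -0.8 0; 0.6 0 0 -0.95 0; 0.6 0 -0.3 -0.95 0; 0.6 0 -0.6 -0.95 0; 0.6 0 -0.9 -0.95 0'; python3 - <<'E'
from h import *
camera('scene')
print([(np.round(d['at'],3).tolist(),round(d['conf'],2)) for d in spot_point('flask_small','scene')][:2])
plan((.4525,-.2105,.22),yaw=np.pi)
save(camera('scene')[150:340,170:350],'s3.png')
E
```

```text
clock: 15.35
eef_pos: [0.441, 0.0773, 0.2673]
tool_rot: [0.0, 1.0, -0.0, 0.0]
ft_force: [0.7, -0.4, 0.6]
grip_width: 0.0513
grasp_force: 0.0
[([0.442, 0.217, 0.014], 0.81), ([0.563, -0.197, 0.001], 0.7)]
t 15.4 p [0.4408 0.0751 0.2675] yaw 179.6 F [-0.2  0.3  0.2] w 0.051 g 0.0 j1,6 [0.17 0.18]
  -> (0.4525, -0.2105, 0.22) [-0.0909 -1.9032  0.3189]
  turn -0.0021
```

View pics/s3.png

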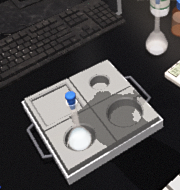

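The small flask stands upright in its bore at crop pixel (78,135). Next is the orange-capped tube.

```bash
python3 -m creep '0.6 -0.03 -0.3 0 0; 0.6 -0.06 -0.6 0 0; 0.6 -0.09 -0.95 0 0'>/dev/null; python3 -m creep '0.6 0 -0.3 0 0; 0.6 0 -0.6 0.1 0; 0.6 0 -0.8 0.2 0; 0.6 0 -0.95 0.3 0; 0.6 0 -0.95 0.3 0; 0.6 0 -0.95 0.3 0'; python3 - <<'E'
from h import *
plan((.4525,-.2105,.08),yaw=np.pi)
for c in ['top','scene']:
    camera(c);print([(np.round(d['at'],3).tolist(),round(d['conf'],2)) for d in spot_point('tube',c)][:4])
E
```

```text
clock: 16.62
eef_pos: [0.4547, -0.2056, 0.2227]
tool_rot: [0.0, 1.0, 0.0, 0.0]
ft_force: [-0.1, -0.1, -0.0]
grip_width: 0.0512
grasp_force: 0.0
t 16.6 p [ 0.4547 -0.2056  0.2227] yaw 180.0 F [-0.1 -0.1 -0. ] w 0.0512 g 0.0 j1,6 [-0.42 -0.42]
  -> (0.4525, -0.2105, 0.08) [ 0.015  -0.0332  0.951 ]
  turn -0.0
[([0.356, -0.181, -0.0], 0.62), ([0.454, -0.212, -0.001], 0.5)]
[([0.454, -0.209, 0.004], 0.86), ([0.352, -0.18, 0.001], 0.57), ([0.384, -0.245, 0.003], 0.52)]
```

```bash
python3 -m creep '0.6 0.008 -0.034 0.2 0; 0.6 0.008 -0.034 0.4 0; 0.6 0.008 -0.034 0.65 0; 0.6 0.008 -0.034 0.85 0; 0.6 0.008 -0.034 0.95 0; 0.6 0.008 -0.034 0.95 0; 0.3 0.008 -0.034 0.95 0; 0 0.008 -0.034 0.95 0; 0 0.008 -0.034 0.95 0; 0 0.008 -0.034 0.95 0; 0 0.008 -0.034 0.95 0'; python3 -m creep '0 0 0 -0.1 0; 0 0 0 -0.2 0; 0 0 0 -0.4 0; 0 0 0 -0.7 0; 0 0 0 -0.95 0; 0 0 0 -0.95 0'; python3 - <<'E'
from h import *
plan((.532,.0985,.22),yaw=np.pi)
camera('scene');print([(np.round(d['at'],3).tolist(),round(d['conf'],2)) for d in spot_point('tube','scene')][:4])
E
```

```text
clock: 18.2
eef_pos: [0.4545, -0.2123, 0.0816]
tool_rot: [0.001, 1.0, -0.001, 0.002]
ft_force: [-1.0, 0.6, 6.7]
grip_width: 0.0307
grasp_force: 59.8
clock: 18.95
eef_pos: [0.4552, -0.2127, 0.2269]
tool_rot: [0.001, 1.0, -0.002, 0.004]
ft_force: [0.5, 0.4, -1.0]
grip_width: 0.0309
grasp_force: 59.7
t 18.9 p [ 0.4552 -0.2127  0.2269] yaw 179.9 F [ 0.5  0.4 -1. ] w 0.0309 g 59.7 j1,6 [-0.44 -0.44]
  -> (0.532, 0.0985, 0.22) [-0.5092  2.0755  0.0427]
  turn -0.0004
[([0.455, -0.213, 0.148], 0.81), ([0.354, -0.182, 0.0], 0.7), ([0.38, -0.246, 0.004], 0.67)]
```

```bash
python3 -m creep '0 0 0.3 0 0; 0 0 0.6 0 0; 0 0 0.9 0 0'>/dev/null; python3 -m creep '0 0 0.3 0 0; 0 0 0.6 0 0; 0 0 0.85 0 0; 0 -0.15 1 0 0; 0 -0.3 1 0 0'>/dev/null; python3 -m creep '0 -0.1 0.1 0 0; 0 -0.21 0.17 0 0; 0 -0.21 0.17 0 0;0 -0.21 0.17 0 0';  python3 - <<'E'
from h import *
plan((.532,.0985,.11),yaw=np.pi)
camera('wrist')
for n in ['insert_tube','tube']:
  print(n,[(np.round(d['at'],3).tolist(),round(d['conf'],2)) for d in spot_point(n,'wrist')][:2])
camera('scene')
for n in ['insert_tube','tube']:
  print(n,[(np.round(d['at'],3).tolist(),round(d['conf'],2)) for d in spot_point(n,'scene')][:2])
E
```

```text
clock: 20.55
eef_pos: [0.5287, 0.0983, 0.2214]
tool_rot: [0.001, 1.0, -0.0, -0.001]
ft_force: [-0.4, -0.4, -0.3]
grip_width: 0.031
grasp_force: 59.7
t 20.6 p [0.5287 0.0983 0.2214] yaw 179.9 F [-0.4 -0.4 -0.3] w 0.031 g 59.7 j1,6 [0.18 0.19]
  -> (0.532, 0.0985, 0.11) [-0.0238  0.002   0.7425]
  turn -0.0004
insert_tube [([0.536, 0.103, 0.01], 0.81)]
tube [([0.525, 0.096, 0.138], 0.64)]
insert_tube [([0.532, 0.096, 0.007], 0.93)]
tube [([0.526, 0.101, 0.143], 0.97), ([0.353, -0.18, -0.002], 0.61)]
```

```bash
python3 -m creep '0 -0.03 0.005 0 0; 0 -0.03 0.005 0.2 0; 0 -0.03 0.005 0.4 0; 0 -0.03 0.005 0.55 0; 0 -0.03 0.005 0.65 0; 0 -0.03 0.005 0.72 0; 0 -0.03 0.005 0.76 0; 0 -0.03 0.005 0.8 0; 0 -0.03 0.005 0.82 0; 0 -0.03 0.005 0.82 0'; python3 -m creep '0 0 0 0.01 0; 0 0 0 0.02 0; 0 0 0 0.02 0'
```

```text
clock: 22.1
eef_pos: [0.5345, 0.0995, 0.0995]
tool_rot: [0.001, 1.0, 0.0, 0.0]
ft_force: [0.6, 0.1, -0.5]
grip_width: 0.031
grasp_force: 59.7
clock: 22.48
eef_pos: [0.5344, 0.0994, 0.0964]
tool_rot: [0.001, 1.0, -0.0, -0.0]
ft_force: [-0.1, 0.1, -1.0]
grip_width: 0.0309
grasp_force: 59.7
```

```bash
python3 -m creep '0 0.005 0 0.01 0; 0 0.005 0 0.015 0; 0 0.005 0 0.015 0'
```

```text
clock: 22.85
eef_pos: [0.5349, 0.0995, 0.0956]
tool_rot: [0.001, 1.0, 0.0, 0.002]
ft_force: [-0.2, -0.8, 6.0]
grip_width: 0.031
grasp_force: 60.3
```

```bash
python3 -m creep '0.2 0 0 0 0; 0.4 0 0 0 0; 0.6 0 0 0 0; 0.6 0 0 0 0; 0.6 0 0 -0.2 0; 0.6 0 0 -0.5 0; 0.65 0 0 -0.8 0; 0.65 0 0 -1 0; 0.65 0 -0.3 -1 0; 0.65 0 -0.6 -1 0'; python3 -m creep '0.65 0 -0.3 -0.1 0; 0.65 -0.07 -0.6 -0.1 0; 0.65 -0.14 -0.9 -0.1 0'>/dev/null; python3 -m creep '0.65 -0.07 -0.3 0 0; 0.65 -0.07 -0.47 0.1 0; 0.65 -0.07 -0.47 0.2 0; 0.65 -0.07 -0.47 0.2 0';  python3 - <<'E'
from h import *
camera('scene')
for n in ['tube','reagent_bottle']:
  print(n,[(np.round(d['at'],3).tolist(),round(d['conf'],2)) for d in spot_point(n,'scene')][:3])
camera('top')
for n in ['tube','reagent_bottle','flask_small']:
  print(n,[(np.round(d['at'],3).tolist(),round(d['conf'],2)) for d in spot_point(n,'top')][:3])
plan((.565,-.197,.097),yaw=np.pi)
b=camera('wrist');save(b,'w3.png')
E
```

```text
clock: 24.1
eef_pos: [0.5338, 0.009, 0.2446]
tool_rot: [-0.0, 1.0, -0.0, 0.001]
ft_force: [0.2, -1.0, 0.7]
grip_width: 0.0558
grasp_force: 0.0
clock: 24.98
eef_pos: [0.5636, -0.1952, 0.2272]
tool_rot: [0.001, 1.0, 0.001, -0.002]
ft_force: [-0.9, 0.8, 0.4]
grip_width: 0.0556
grasp_force: 0.0
tube [([0.381, -0.244, -0.002], 0.84), ([0.534, 0.103, 0.018], 0.58), ([0.355, -0.18, -0.002], 0.55)]
reagent_bottle [([0.561, -0.194, 0.002], 0.63)]
tube [([0.565, -0.2, 0.005], 0.65)]
reagent_bottle [([0.567, -0.199, 0.005], 0.74), ([0.441, -0.079, 0.002], 0.63)]
flask_small [([0.44, 0.216, 0.014], 0.48)]
t 25.3 p [ 0.5653 -0.1955  0.2301] yaw 180.0 F [-0.  -0.4  0.1] w 0.0553 g 0.0 j1,6 [-0.33 -0.33]
  -> (0.565, -0.197, 0.097) [ 0.0033 -0.0097  0.8871]
  turn -0.0
```

View pics/w3.png

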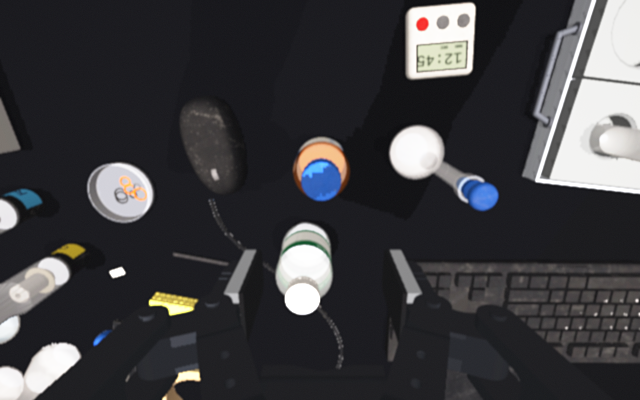

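The wrist view shows the bottle cap at (322,180), the sample bottle at (303,270) and the large flask's stopper at (482,193). There is room on both sides of the bottle.

```bash
python3 -c "
from h import *
print(ray('wrist',[(322,180)],.107),ray('wrist',[(440,41)],.019))"
python3 -m creep '0.65 0 -0.008 0.2 0; 0.65 0 -0.008 0.4 0; 0.65 0 -0.008 0.6 0; 0.65 0 -0.008 0.8 0; 0.65 0 -0.008 0.88 0; 0.65 0 -0.008 0.88 0; 0.3 0 -0.008 0.88 0; 0 0 -0.008 0.88 0; 0 0 -0.008 0.88 0; 0 0 -0.008 0.88 0; 0 0 -0.008 0.88 0'; python3 -m creep '0 0 0 -0.1 0; 0 0 0 -0.2 0; 0 0 0 -0.3 0; 0 0 0 -0.3 0';python3 - <<'E'
from h import *
camera('scene')
print([(np.round(d['at'],3).tolist(),round(d['conf'],2)) for d in spot_point('reagent_bottle','scene')][:3])
plan((.44,-.1,.26),(.4305,.1095,.26),yaw=np.pi)
E
```

```text
[[ 0.56105109 -0.19632121  0.107     ]] [[ 0.44241    -0.07979867  0.019     ]]
clock: 26.75
eef_pos: [0.5648, -0.1973, 0.0973]
tool_rot: [0.001, 1.0, -0.0, 0.0]
ft_force: [0.5, -0.3, 0.3]
grip_width: 0.0004
grasp_force: 0.0
clock: 27.25
eef_pos: [0.5663, -0.1978, 0.1447]
tool_rot: [0.001, 1.0, -0.001, 0.002]
ft_force: [0.3, 0.7, 0.3]
grip_width: 0.0
grasp_force: 0.0
[([0.564, -0.197, -0.002], 0.9), ([0.44, 0.216, 0.013], 0.49)]
t 27.4 p [ 0.5649 -0.1973  0.1426] yaw 179.9 F [-0.1  0.3  0.6] w -0.0002 g 0.0 j1,6 [-0.34 -0.33]
  -> (0.44, -0.1, 0.26) [ 0.8332  0.6477 -0.7836]
  -> (0.4305, 0.1095, 0.26) [ 0.8983  2.0443 -0.784 ]
  turn -0.0004
```

The fingers closed to zero, so the grasp missed. I'll look at it.

```bash
python3 -c "
from h import *
a=camera('scene')[100:240,290:440];b=camera('top')[120:260,320:470]
save(np.hstack([cv2.resize(i,None,fx=2.6,fy=2.6,interpolation=cv2.INTER_CUBIC) for i in (a,b)]),'m1.png')"
```

```text
(no output)
```

View pics/m1.png

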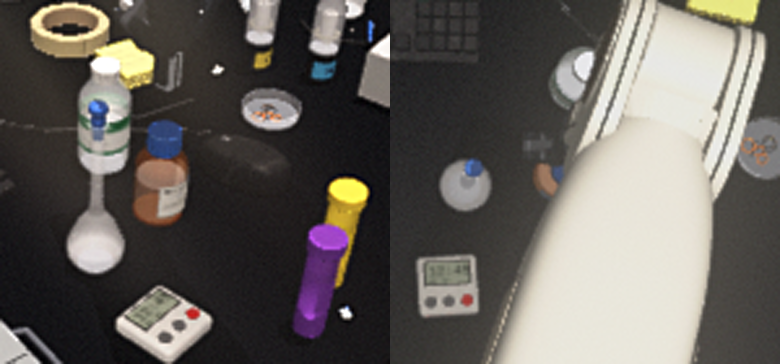

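The crop shows the bottle undisturbed at (163,175), but the gripper isn't visible above it as expected. The scene picture may be stale. I'll check fresh pictures against the measured pose.

```bash
python3 -c "
from h import *
plan()
a=camera('scene');plan();b=camera('wrist');t=telemetry.get_obs()['eef_pos']
print(proj('scene',[t,(.565,-.197,.107)]),proj('wrist',[t,np.array(t)-[0,0,.02],(.565,-.197,.107)]))
old=cv2.imread('pics/w3.png')[...,::-1];print('wrist diff',np.abs(old.astype(int)-b).mean())
save(np.vstack([np.hstack([cv2.resize(a,(400,250)),cv2.resize(b,(400,250))])]),'m2.png')"
```

```text
t 27.4 p [ 0.5644 -0.1971  0.1416] yaw 179.9 F [-0.3 -0.2  0.3] w -0.0 g 0.0 j1,6 [-0.34 -0.33]
t 27.5 p [ 0.5643 -0.1971  0.1414] yaw 179.9 F [0.3 0.9 0.3] w 0.0002 g 0.0 j1,6 [-0.34 -0.33]
[[353.29338184 136.60306713]
 [352.16412149 148.00716574]] [[323.18300799 250.21068045]
 [323.06380969 234.06654001]
 [323.20364328 225.41408121]]
wrist diff 47.813889322916665
```

View pics/m2.png

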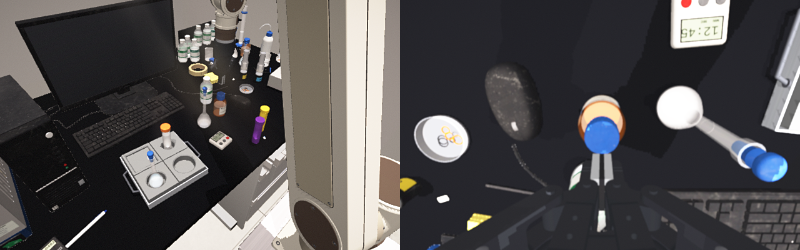

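The full scene view shows the gripper dark against the monitor, above the bottle at composite pixel (220,103). In the wrist view the shut fingertips are at about (600,150), with the cap slightly nearer the robot at (602,133). I'll measure the cap from several views by my own rays.

```bash
cat > cap.py <<'E'
from h import *
def cap(c,im,hue=(100,125),z=.107,near=None,box=None):
    h=cv2.cvtColor(im,cv2.COLOR_RGB2HSV);m=((h[...,0]>hue[0])&(h[...,0]<hue[1])&(h[...,1]>140)&(h[...,2]>50)).astype(np.uint8)
    n,l,s,ce=cv2.connectedComponentsWithStats(m)
    for i in range(1,n):
        if s[i,4]>25:
            w=ray(c,[ce[i]],z)[0]
            if np.hypot(*(w[:2]-near))<.06: print(c,s[i].tolist(),ce[i].round(1),w.round(4))
E
python3 - <<'E'
from cap import *
n=np.array([.565,-.197])
t=cv2.imread('pics/t1.png')[...,::-1].copy();s=cv2.imread('pics/s1.png')[...,::-1].copy()
print('before');cap('top',t,near=n);cap('scene',s,near=n,z=.1)
print('now');cap('scene',camera('scene'),near=n,z=.1);cap('wrist',camera('wrist'),near=n)
E
```

```text
before
top [383, 179, 12, 12, 113] [388.4 184.2] [ 0.5629 -0.1983  0.107 ]
scene [347, 146, 13, 15, 150] [352.6 152.6] [ 0.5567 -0.1905  0.1   ]
now
scene [347, 147, 13, 14, 141] [352.7 153.5] [ 0.554  -0.1882  0.1   ]
wrist [295, 187, 56, 60, 2629] [322.7 217.1] [ 0.5599 -0.1973  0.107 ]
```

The bottle hasn't moved, and its cap is at about (0.562, -0.197). The pads must have closed above the cap, so I'll grip the straight body lower down, with the gripper body still clear of the cap.

```bash
python3 -m creep '0.4 0.015 0 -0.1 0; 0.8 0.015 0 -0.1 0; 0.82 0.015 0 -0.1 0; 0.82 0.015 0 -0.1 0; 0.82 0.015 0 -0.1 0; 0.82 0.015 0 0.05 0; 0.82 0.015 0 0.2 0; 0.82 0.015 0 0.35 0; 0.82 0.015 0 0.45 0; 0.82 0.015 0 0.5 0; 0.82 0.015 0 0.5 0'; python3 -m creep '0.6 0 0 0 0; 0.3 0 0 0 0; 0.3 0 0 0 0; 0.3 0 0 0 0;0.3 0 0 0 0'
```

```text
clock: 29.02
eef_pos: [0.5625, -0.1972, 0.067]
tool_rot: [0.001, 1.0, 0.0, -0.0]
ft_force: [-0.0, -0.7, 0.8]
grip_width: 0.0697
grasp_force: 0.0
clock: 29.65
eef_pos: [0.5636, -0.1974, 0.0687]
tool_rot: [0.001, 1.0, -0.0, 0.001]
ft_force: [-0.8, 1.7, 6.0]
grip_width: 0.037
grasp_force: 56.2
```

```bash
python3 -m creep '0.3 0 0 -0.1 0; 0.3 0 0 -0.2 0; 0.3 0 0 -0.2 0; 0.3 0 0 -0.2 0'; python3 - <<'E'
from h import *
a=camera('scene')[90:220,290:440];b=camera('wrist')
print(boxes_of('reagent_bottle','wrist')[:2],[(np.round(d['at'],3).tolist(),round(d['conf'],2)) for d in spot_point('reagent_bottle','scene')][:2])
save(np.hstack([cv2.resize(a,(460,400),interpolation=cv2.INTER_CUBIC),b[:,160:480]]),'m3.png');plan()
E
```

```text
clock: 30.15
eef_pos: [0.5623, -0.1973, 0.097]
tool_rot: [0.001, 1.0, 0.0, -0.0]
ft_force: [0.6, -0.2, -2.6]
grip_width: 0.0368
grasp_force: 55.2
[{'at': [0.5465, -0.1963, 0.1226], 'conf': 0.62}] [([0.563, -0.199, 0.03], 0.73)]
t 30.4 p [ 0.5621 -0.1972  0.0965] yaw 179.9 F [-0.3  0.1 -3.2] w 0.0366 g 55.2 j1,6 [-0.34 -0.34]
```

View pics/m3.png

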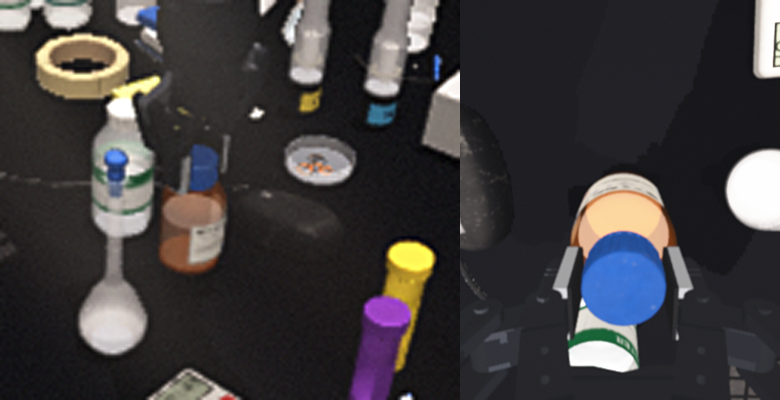

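The scene crop shows the bottle upright and lifted by its cap at (200,170), and the wrist crop shows the cap centred between the pads. The load reads about 3 N, which is right for the bottle.

```bash
python3 -m creep '0.3 0 0 -0.2 0; 0.3 0 0 -0.45 0; 0.3 0 0 -0.7 0; 0.3 0.15 0 -0.75 0; 0.3 0.4 0 -0.75 0; 0.3 0.65 0.1 -0.75 0; 0.3 0.85 0.3 -0.75 0; 0.3 0.87 0.55 -0.75 0; 0.3 0.87 0.8 -0.75 0;0.3 0.87 1 -0.75 0'; python3 -m creep '0.3 0 0.25 0 0; 0.3 0 0.5 0 0; 0.3 0 0.75 0 0; 0.3 0 0.95 0 0; 0.3 0 1 0 0; 0.3 0 1 0 0'; python3 - <<'E'
from h import *
plan((.4315,.1095,.095),yaw=np.pi)
camera('scene')
for n in ['insert_bottle','reagent_bottle']:
  print(n,[(np.round(d['at'],3).tolist(),round(d['conf'],2)) for d in spot_point(n,'scene')][:2])
E
```

```text
clock: 31.6
eef_pos: [0.4318, -0.0459, 0.2097]
tool_rot: [0.0, 1.0, 0.0, 0.0]
ft_force: [0.3, 0.2, -4.3]
grip_width: 0.0366
grasp_force: 55.2
clock: 32.35
eef_pos: [0.4322, 0.1028, 0.2095]
tool_rot: [0.0, 1.0, -0.0, -0.0]
ft_force: [-0.3, -0.6, -3.7]
grip_width: 0.0365
grasp_force: 55.4
t 32.4 p [0.4322 0.1028 0.2095] yaw 180.0 F [-0.3 -0.6 -3.7] w 0.0365 g 55.4 j1,6 [0.23 0.23]
  -> (0.4315, 0.1095, 0.095) [0.0045 0.0451 0.7636]
  turn -0.0001
insert_bottle [([0.428, 0.112, 0.005], 0.67)]
reagent_bottle [([0.434, 0.103, 0.141], 0.76), ([0.535, 0.101, 0.017], 0.72)]
```

```bash
python3 -m creep '0.3 0.007 0.045 0.1 0; 0.3 0.007 0.045 0.3 0; 0.3 0.007 0.045 0.5 0; 0.3 0.007 0.045 0.62 0; 0.3 0.007 0.045 0.7 0; 0.3 0.007 0.045 0.76 0; 0.3 0.007 0.045 0.8 0; 0.3 0.007 0.045 0.82 0; 0.3 0.007 0.045 0.82 0'; python3 -m creep '0.3 0 0 0.01 0; 0.3 0 0 0.02 0; 0.3 0 0 0.025 0; 0.3 0 0 0.025 0'
```

```text
clock: 33.62
eef_pos: [0.4316, 0.1097, 0.0869]
tool_rot: [0.001, 1.0, 0.0, 0.0]
ft_force: [0.1, -0.6, -2.8]
grip_width: 0.0364
grasp_force: 55.4
clock: 34.12
eef_pos: [0.4314, 0.1096, 0.083]
tool_rot: [0.001, 1.0, 0.0, 0.0]
ft_force: [-0.2, 0.2, -3.0]
grip_width: 0.0368
grasp_force: 55.4
```

```bash
python3 -m creep '0.3 0 0 0.01 0; 0.3 0 0 0.015 0; 0.3 0 0 0.015 0'
```

```text
clock: 34.5
eef_pos: [0.4334, 0.1098, 0.0828]
tool_rot: [0.001, 1.0, 0.0, 0.002]
ft_force: [-1.3, 0.0, 8.1]
grip_width: 0.0366
grasp_force: 58.7
```

```bash
python3 -m creep '0.4 0 0 0 0; 0.55 0 0 0 0; 0.7 0 0 0 0; 0.7 0 0 0 0; 0.7 0 0 -0.2 0; 0.7 0 0 -0.45 0; 1 0 0 -0.65 0; 1 0 0 -0.65 0; 1 0 -0.3 -0.65 -0.01; 1 -0.03 -0.6 -0.65 -0.028; 1 -0.06 -0.9 -0.65 -0.028'; python3 -m creep '1 0 -0.3 0 0; 1 0 -0.3 0 0; 1 0 -0.3 0 0';  python3 - <<'E'
from h import *
camera('scene')
for n in ['timer','reagent_bottle','tube','flask_small']:
  print(n,[(np.round(d['at'],3).tolist(),round(d['conf'],2)) for d in spot_point(n,'scene')][:3])
b=camera('wrist');print([(np.round(d['at'],3).tolist(),round(d['conf'],2)) for d in spot_point('timer','wrist')][:3])
m=cut_out('timer','wrist')[0]['pixels'].astype(np.uint8)
cs=max(cv2.findContours(m,0,1)[0],key=cv2.contourArea).reshape(-1,2)
print(cv2.minAreaRect(ray('wrist',cs,.014)[:,:2].astype(np.float32)*1000))
plan((.442,-.079,.08),yaw=np.pi+np.radians(5))
E
```

```text
clock: 35.88
eef_pos: [0.4394, -0.0264, 0.1769]
tool_rot: [-0.044, 0.999, 0.0, -0.001]
ft_force: [0.8, 0.7, -0.5]
grip_width: 0.0853
grasp_force: 0.0
clock: 36.25
eef_pos: [0.4433, -0.0699, 0.1771]
tool_rot: [-0.043, 0.999, 0.0, -0.001]
ft_force: [-0.1, -0.3, 0.3]
grip_width: 0.0853
grasp_force: 0.0
timer [([0.442, -0.077, -0.001], 0.58)]
reagent_bottle [([0.432, 0.112, 0.014], 0.79)]
tube [([0.383, -0.246, 0.005], 0.82), ([0.355, -0.183, -0.001], 0.8), ([0.538, 0.1, 0.016], 0.63)]
flask_small [([0.441, 0.215, 0.015], 0.72)]
[([0.435, -0.081, -0.001], 0.58)]
((441.03167724609375, -77.75814819335938), (65.94286346435547, 66.28202819824219), 5.061765193939209)
t 36.6 p [ 0.4442 -0.0696  0.1783] yaw -175.0 F [ 0.2 -0.5  0.2] w 0.0853 g 0.0 j1,6 [-0.16 -0.24]
  -> (0.442, -0.079, 0.08) [ 0.0202 -0.0609  0.6553]
  turn 0.0002
```

```bash
python3 -m creep '1 0.023 -0.056 0.2 0; 1 0.023 -0.056 0.45 0; 1 0.023 -0.056 0.7 0; 1 0.023 -0.056 0.82 0; 1 0.023 -0.056 0.9 0; 1 0.023 -0.056 0.9 0;1 0.023 -0.056 0.9 0'; python3 -m creep '1 0 0 0.02 0; 1 0 0 0.04 0; 1 0 0 0.06 0; 1 0 0 0.06 0'; python3 - <<'E'
from h import *
b=camera('wrist');save(b,'w4.png');t=np.array(telemetry.get_obs()['eef_pos']);print(t)
E
```

```text
clock: 37.52
eef_pos: [0.4423, -0.079, 0.044]
tool_rot: [-0.043, 0.999, -0.0, 0.001]
ft_force: [0.5, -0.2, -0.4]
grip_width: 0.0854
grasp_force: 0.0
clock: 38.02
eef_pos: [0.4411, -0.0789, 0.0339]
tool_rot: [-0.043, 0.999, 0.0, -0.0]
ft_force: [-0.2, 0.7, -0.4]
grip_width: 0.0854
grasp_force: 0.0
[ 0.44127381 -0.07885718  0.03405259]
```

View pics/w4.png

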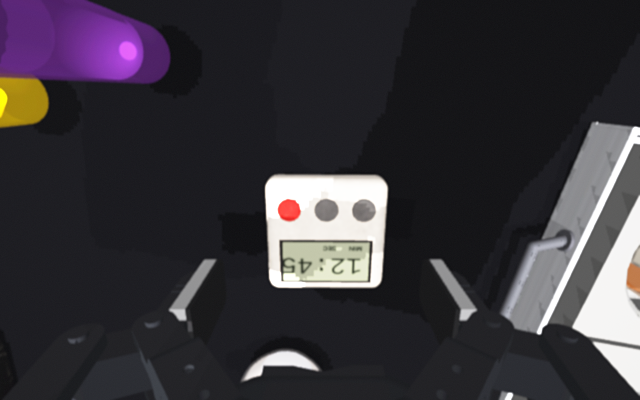

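The wrist view shows the timer squarely between the open pads, its middle at (327,232). The tips are at (213,262) and (432,262), clearly higher than nominal. I'll work out their height.

```bash
python3 - <<'E'
from h import *
p=camera_params('wrist');f=p['camera_matrix'][0,0];print(f,p['eye'],bot.tcp_to_tips)
print('tip z (85mm over 219px):',p['eye'][2]-f*.0854/219,' timer top z:',p['eye'][2]-f*.066/119)
for z in(.05,.06,.07): print(z,ray('wrist',[(213,262),(432,262)],z).round(3).tolist())
plan((.441,-.0785,.034))
E
```

```text
336.30476170247664 [ 0.36523472 -0.08612799  0.18689264] 0.022
tip z (85mm over 219px): 0.055749142347302966  timer top z: 0.00037067435413276617
0.05 [[0.444, -0.129, 0.05], [0.435, -0.03, 0.05]]
0.06 [[0.438, -0.126, 0.06], [0.43, -0.034, 0.06]]
0.07 [[0.432, -0.123, 0.07], [0.425, -0.038, 0.07]]
t 38.1 p [ 0.4413 -0.0789  0.0341] yaw -175.0 F [-0.4 -0.2 -0.5] w 0.0853 g 0.0 j1,6 [-0.18 -0.26]
  -> (0.441, -0.0785, 0.034) [0.0016 0.0025 0.0004]
```

```bash
python3 -m creep '1 0 0 0.03 0; 1 0 0 0.06 0; 1 0 0 0.09 0; 1 0 0 0.12 0; 1 0 0 0.12 0; 1 0 0 0.12 0'; python3 -m creep '1 0 0 0.02 0; 1 0 0 0.04 0; 1 0 0 0.04 0; 1 0 0 0.04 0'
```

```text
clock: 38.83
eef_pos: [0.4415, -0.0789, 0.0162]
tool_rot: [-0.043, 0.999, -0.0, -0.0]
ft_force: [0.1, 0.3, -0.1]
grip_width: 0.0855
grasp_force: 0.0
clock: 39.33
eef_pos: [0.4414, -0.0789, 0.0102]
tool_rot: [-0.043, 0.999, 0.0, -0.0]
ft_force: [0.5, 0.0, -1.0]
grip_width: 0.0853
grasp_force: 0.0
```

```bash
python3 -m creep '1 0 0 0.015 0; 1 0 0 0.03 0; 1 0 0 0.03 0'; python3 -m creep '1 0 0 0.015 0; 1 0 0 0.03 0; 1 0 0 0.03 0'; python3 - <<'E'
from h import *
b=camera('wrist')
g=cv2.cvtColor(b,cv2.COLOR_RGB2GRAY)
h=cv2.cvtColor(b,cv2.COLOR_RGB2HSV);m=((h[...,2]>150)&(h[...,1]<60)).astype(np.uint8)
n,l,s,c=cv2.connectedComponentsWithStats(m)
print([s[i].tolist() for i in range(1,n) if s[i,4]>300]);plan()
E
```

```text
clock: 39.7
eef_pos: [0.4412, -0.0789, 0.0055]
tool_rot: [-0.043, 0.999, 0.0, -0.0]
ft_force: [-1.0, -0.4, 0.3]
grip_width: 0.0856
grasp_force: 0.0
clock: 40.08
eef_pos: [0.4412, -0.0789, 0.001]
tool_rot: [-0.043, 0.999, 0.0, -0.0]
ft_force: [-0.7, 0.9, -0.1]
grip_width: 0.0854
grasp_force: 0.0
[[554, 160, 86, 192, 6338], [253, 191, 149, 134, 16048], [170, 260, 44, 60, 709], [432, 260, 44, 60, 703]]
t 40.1 p [ 0.4413 -0.0789  0.0011] yaw -175.0 F [ 0.1 -0.7 -0.2] w 0.0854 g 0.0 j1,6 [-0.18 -0.26]
```

```bash
python3 -m creep '1 0 0 0.02 0; 1 0 0 0.04 0; 1 0 0 0.06 0; 1 0 0 0.06 0'; python3 -m creep '1 0 0 0.015 0; 1 0 0 0.03 0; 1 0 0 0.03 0'; python3 - <<'E'
from h import *
b=camera('wrist')
h=cv2.cvtColor(b,cv2.COLOR_RGB2HSV);m=((h[...,2]>150)&(h[...,1]<60)).astype(np.uint8)
n,l,s,c=cv2.connectedComponentsWithStats(m)
print([s[i].tolist() for i in range(1,n) if s[i,4]>300]);plan()
E
```

```text
clock: 40.62
eef_pos: [0.4411, -0.0788, -0.0081]
tool_rot: [-0.043, 0.999, 0.0, -0.0]
ft_force: [-0.4, -0.2, 0.7]
grip_width: 0.0852
grasp_force: 0.0
clock: 41.0
eef_pos: [0.4412, -0.0789, -0.0125]
tool_rot: [-0.043, 0.999, 0.0, -0.0]
ft_force: [-0.6, 0.0, 0.2]
grip_width: 0.0854
grasp_force: 0.0
[[246, 200, 163, 144, 18544], [170, 261, 44, 59, 658], [432, 261, 44, 59, 652], [582, 286, 58, 55, 984], [604, 301, 36, 78, 1238]]
t 41.0 p [ 0.4413 -0.0789 -0.0124] yaw -175.0 F [-0.3 -0.3  0.5] w 0.0855 g 0.0 j1,6 [-0.18 -0.26]
```

```bash
python3 -m creep '1 0 0 0.02 0; 1 0 0 0.04 0; 1 0 0 0.063 0; 1 0 0 0.063 0; 1 0 0 0.063 0'; python3 -m creep '0.7 0 0 0 0; 0.6 0 0 0 0; 0.6 0 0 0 0; 0.6 0 0 0 0'; python3 -m creep '0.6 0 0 -0.05 0; 0.6 0 0 -0.1 0; 0.6 0 0 -0.2 0; 0.6 0 0 -0.2 0'; python3 - <<'E'
from h import *
camera('scene');print([(np.round(d['at'],3).tolist(),round(d['conf'],2)) for d in spot_point('timer','scene')][:3])
b=camera('wrist')
h=cv2.cvtColor(b,cv2.COLOR_RGB2HSV);m=((h[...,2]>150)&(h[...,1]<60)).astype(np.uint8)
n,l,s,c=cv2.connectedComponentsWithStats(m)
print([s[i].tolist() for i in range(1,n) if s[i,4]>300])
E
```

```text
clock: 41.68
eef_pos: [0.4414, -0.0789, -0.0218]
tool_rot: [-0.043, 0.999, 0.0, -0.0]
ft_force: [0.0, -0.1, 0.3]
grip_width: 0.0856
grasp_force: 0.0
clock: 42.18
eef_pos: [0.4431, -0.0791, -0.0174]
tool_rot: [-0.043, 0.999, -0.0, 0.002]
ft_force: [-8.9, 1.5, 37.4]
grip_width: 0.0647
grasp_force: 68.9
clock: 42.68
eef_pos: [0.4423, -0.0791, 0.0088]
tool_rot: [-0.043, 0.999, -0.0, 0.001]
ft_force: [-0.4, -0.1, -0.3]
grip_width: 0.0643
grasp_force: 66.1
[([0.442, -0.078, 0.027], 0.83)]
[[210, 201, 226, 149, 20723], [574, 218, 66, 143, 1348], [541, 262, 64, 67, 857], [610, 320, 30, 58, 917], [603, 377, 37, 23, 636]]
```

The timer is held, but closing pushed up with 37 N, so the tips were near the bench. They would then hit the pocket rim. I'll set the timer down and regrip about 7 mm higher.

```bash
python3 -m creep '0.6 0 0 0.08 0; 0.6 0 0 0.14 0; 0.6 0 0 0.165 0; 0.6 0 0 0.172 0; 0.75 0 0 0.172 0; 0.9 0 0 0.15 0; 0.9 0 0 0.125 0; 0.9 0 0 0.125 0; 0.9 0 0 0.125 0'; python3 -m creep '0.7 0 0 0 0; 0.6 0 0 0 0; 0.6 0 0 0 0; 0.6 0 0 0 0'
```

```text
clock: 43.95
eef_pos: [0.4415, -0.0789, -0.0106]
tool_rot: [-0.043, 0.999, -0.0, 0.0]
ft_force: [-1.0, -0.1, -1.0]
grip_width: 0.0771
grasp_force: 0.0
clock: 44.45
eef_pos: [0.4415, -0.0789, -0.0101]
tool_rot: [-0.043, 0.999, 0.0, 0.0]
ft_force: [-1.3, 0.4, 5.3]
grip_width: 0.0643
grasp_force: 66.3
```

Only 5 N this time, so the tips sit higher on the sides. I'll lift, then turn about 101° so the wrist camera faces away from the flask when placing.

```bash
python3 -m creep '0.6 0 0 -0.1 0; 0.6 0 0 -0.3 0; 0.6 0 0 -0.6 0; 0.6 0 0 -0.8 0; 0.6 0 0 -1 0'; python3 - <<'E'
from h import *
plan((.5,.06,.18),(.5435,.2005,.18),yaw=np.radians(84.1))
E
```

```text
clock: 45.08
eef_pos: [0.4412, -0.0789, 0.1404]
tool_rot: [-0.043, 0.999, 0.0, -0.0]
ft_force: [-0.1, -0.0, -0.6]
grip_width: 0.0645
grasp_force: 66.2
t 45.1 p [ 0.4412 -0.0789  0.1404] yaw -175.0 F [-0.1 -0.  -0.6] w 0.0645 g 66.2 j1,6 [-0.18 -0.26]
  -> (0.5, 0.06, 0.18) [-0.4704  0.8883 -0.2641]
  -> (0.5435, 0.2005, 0.18) [-0.8405  1.7963 -0.2641]
  turn 0.5604
```

```bash
python3 -m creep '0.6 0 0 -0.15 0; 0.6 0 0.1 -0.27 0.05; 0.6 0 0.25 -0.27 0.1; 0.6 0 0.4 -0.27 0.16; 0.6 -0.05 0.55 -0.27 0.22; 0.6 -0.15 0.7 -0.27 0.28; 0.6 -0.25 0.8 -0.27 0.34; 0.6 -0.35 0.89 -0.27 0.4; 0.6 -0.47 0.89 -0.27 0.46; 0.6 -0.47 0.89 -0.27 0.51; 0.6 -0.47 0.89 -0.27 0.56; 0.6 -0.47 0.89 -0.27 0.56'; python3 - <<'E'
from h import *
plan((.5435,.2005,.18),yaw=np.radians(84.1))
E
```

```text
clock: 46.58
eef_pos: [0.4998, 0.0602, 0.1794]
tool_rot: [0.742, 0.671, -0.0, -0.0]
ft_force: [0.9, -0.1, -0.9]
grip_width: 0.0639
grasp_force: 66.2
t 46.6 p [0.4998 0.0602 0.1794] yaw 84.3 F [ 0.9 -0.1 -0.9] w 0.0639 g 66.2 j1,6 [0.12 1.79]
  -> (0.5435, 0.2005, 0.18) [ 0.9598  0.1966 -0.0042]
  turn 0.001
```

```bash
python3 -m creep '0.6 0.25 0.05 0 0; 0.6 0.5 0.1 0 0; 0.6 0.75 0.15 0 0; 0.6 0.96 0.197 0 0; 0.6 0.96 0.197 0 0; 0.6 0.96 0.197 0 0; 0.6 0.96 0.197 0 0'; python3 - <<'E'
from h import *
camera('scene')
for n in ['insert_timer','timer']:
  print(n,[(np.round(d['at'],3).tolist(),round(d['conf'],2)) for d in spot_point(n,'scene')][:2])
plan((.5435,.2005,.022),yaw=np.radians(84.1))
b=camera('wrist')
for n in ['insert_timer','timer']:
  print(n,[(np.round(d['at'],3).tolist(),round(d['conf'],2)) for d in spot_point(n,'wrist')][:2])
E
```

```text
clock: 47.45
eef_pos: [0.5438, 0.1994, 0.18]
tool_rot: [0.742, 0.67, -0.0, -0.0]
ft_force: [-0.9, -0.1, -1.1]
grip_width: 0.0642
grasp_force: 66.2
insert_timer [([0.668, -0.218, -0.001], 0.67), ([0.545, 0.202, 0.004], 0.56)]
timer [([0.548, 0.201, 0.194], 0.84)]
t 47.6 p [0.5441 0.1996 0.1802] yaw 84.1 F [-0.6  0.8 -0.1] w 0.0641 g 66.2 j1,6 [0.35 2.03]
  -> (0.5435, 0.2005, 0.022) [ 0.0054 -0.0047  1.055 ]
  turn 0.0001
insert_timer [([0.543, 0.198, 0.008], 0.85)]
timer [([0.541, 0.197, 0.189], 0.72), ([0.545, 0.201, 0.01], 0.39)]
```

Well aligned. I'll lower it in steps.

```bash
python3 -m creep '0.6 0.003 -0.004 0.2 0; 0.6 0.003 -0.004 0.45 0; 0.6 0.003 -0.004 0.65 0; 0.6 0.003 -0.004 0.8 0; 0.6 0.003 -0.004 0.9 0; 0.6 0.003 -0.004 0.96 0; 0.6 0.003 -0.004 1 0; 0.6 0.003 -0.004 1 0'; python3 -m creep '0.6 0 0 0.015 0; 0.6 0 0 0.03 0;0.6 0 0 0.03 0'; python3 -m creep '0.6 0 0 0.012 0; 0.6 0 0 0.02 0;0.6 0 0 0.02 0'
```

```text
clock: 48.75
eef_pos: [0.5437, 0.201, 0.0301]
tool_rot: [0.742, 0.67, 0.0, 0.0]
ft_force: [0.1, 0.2, 0.3]
grip_width: 0.0643
grasp_force: 66.3
clock: 49.12
eef_pos: [0.5435, 0.201, 0.0255]
tool_rot: [0.742, 0.67, -0.0, 0.0]
ft_force: [0.6, -0.7, -1.3]
grip_width: 0.0643
grasp_force: 66.3
clock: 49.5
eef_pos: [0.5434, 0.2009, 0.0223]
tool_rot: [0.742, 0.67, -0.0, -0.0]
ft_force: [-0.6, -0.7, -0.9]
grip_width: 0.064
grasp_force: 66.3
```

```bash
python3 -m creep '0.6 0 0 0.01 0; 0.6 0 0 0.01 0'; python3 -m creep '0.7 0 0 0 0; 0.85 0 0 -0.01 0; 0.95 0 0 -0.02 0; 0.95 0 0 -0.02 0; 1 0 0 -0.15 0; 1 0 0 -0.4 0; 1 0 0 -0.7 0; 1 0 0 -1 0; 1 0 0 -1 0'; python3 - <<'E'
from h import *
for c in['top','scene']:
  b=camera(c)
  for n in ['timer','tube','reagent_bottle','flask_small','flask_large','sample_bottle']:
    print(c,n,[(np.round(d['at'],3).tolist(),round(d['conf'],2)) for d in spot_point(n,c)][:3])
E
```

```text
clock: 49.75
eef_pos: [0.5437, 0.201, 0.0219]
tool_rot: [0.742, 0.67, 0.0, 0.0]
ft_force: [-2.9, -1.0, 5.1]
grip_width: 0.0644
grasp_force: 66.8
clock: 50.88
eef_pos: [0.5464, 0.202, 0.1756]
tool_rot: [0.742, 0.67, 0.004, 0.002]
ft_force: [0.3, 0.5, -0.2]
grip_width: 0.0855
grasp_force: 0.0
top timer [([0.546, 0.199, 0.035], 0.59)]
top tube [([0.382, -0.245, -0.002], 0.55), ([0.355, -0.18, -0.002], 0.43)]
top reagent_bottle [([0.435, 0.11, 0.02], 0.62)]
top flask_small [([0.44, 0.217, 0.014], 0.46)]
top flask_large [([0.55, -0.094, -0.003], 0.89)]
top sample_bottle [([0.661, -0.216, 0.006], 0.98)]
scene timer [([0.546, 0.202, 0.032], 0.92)]
scene tube [([0.535, 0.102, 0.018], 0.95), ([0.356, -0.18, 0.0], 0.76), ([0.382, -0.248, 0.002], 0.66)]
scene reagent_bottle [([0.432, 0.109, 0.012], 0.67), ([0.441, 0.214, 0.016], 0.26)]
scene flask_small [([0.44, 0.217, 0.014], 0.96)]
scene flask_large [([0.552, -0.095, 0.0], 0.69)]
scene sample_bottle [([0.667, -0.216, 0.002], 0.66)]
```

```bash
python3 -m creep '1 0.2 0 -0.2 0; 1 0.4 0 -0.3 0; 1 0.7 0 -0.3 0; 1 1 0 -0.3 0; 1 1 0 -0.3 0; 1 1 0 -0.3 0; 1 1 0 -0.3 0'; python3 -c "
from h import *
a=camera('scene')[190:340,180:345];b=camera('top')[150:270,200:410]
save(np.hstack([cv2.resize(a,(385,350),interpolation=cv2.INTER_CUBIC),cv2.resize(b,(415,350),interpolation=cv2.INTER_CUBIC)]),'f.png')"
```

```text
clock: 52.45
eef_pos: [0.5589, 0.349, 0.2162]
tool_rot: [0.743, 0.67, -0.0, 0.0]
ft_force: [0.0, -0.4, -0.0]
grip_width: 0.0854
grasp_force: 0.0
```

View pics/f.png

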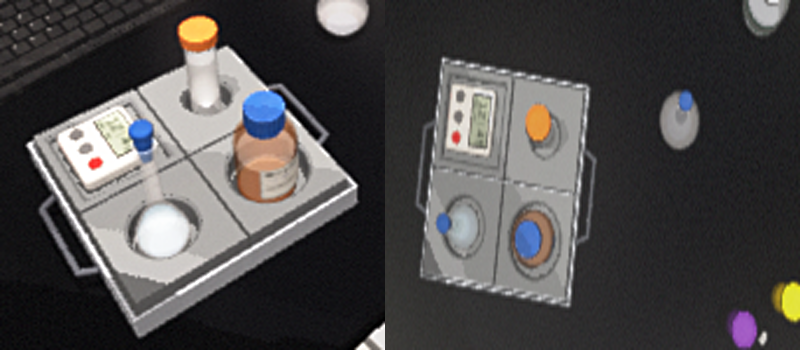

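The final view shows all four things seated upright in their own inserts: timer at (100,145), tube (203,70), bottle (265,155) and flask (160,225). The arm is clear of everything.

```bash
python3 -c "
from h import *
print(ticket.job_done())"
```

```text
the job is handed in; nothing more can be done
None
```

The kit is packed and handed in at about 52 s: small flask, amber bottle, orange-capped tube and timer each sit in their own insert, the large flask and sample bottle stayed where they stood, and the verdict was not shown.

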